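# Set the length stop of a packing jig to a carton

### The arm

A 6-joint arm with a two-finger parallel gripper is mounted at the origin on the work surface. World frame = base frame: x ahead of the robot, y to its left, z up, the work surface at z = 0. Lengths are in m, angles in rad, forces in N, time in s.
With the tool pointing down it reaches from about 0.375 to 0.9 m from the base axis. Payload 3.1 kg.
Tool frame: the origin (TCP) lies on the centre line of the jaws, within the pads' length; the fingertips stand 19 mm ahead of it and the grasp point (between the pads) is the TCP; z points along the fingers, y is the line along which they close (so a half turn about z gives the same grasp; the last joint's range is limited). The gripper opens to 85 mm and grips with 20 to 120 N. Pads are 22 mm wide; open, the fingers measure 114 mm over their backs; the gripper's body (76 mm by 85 mm) begins 54 mm behind the grasp point. The pads swing forward as they close: fully open they stand 13 mm farther back than shut.
Start: joints at [-1.383, 0.527, 1.433, -0, 1.181, -0.178], TCP at [0.224, -0.584, 0.25] pointing down, gripper open.
Joint ranges: [-3.08, 3.08], [-0.75, 2.2], [0.22, 2.44], [-1.43, 4.57], [0, 2.65], [-2.85, 2.85]. Speed limits (rad/s): [2.79, 2.79, 3.14, 3.14, 3.14, 3.14].

### API

Orientations are given as a unit quaternion [x, y, z, w].
In Python, from station import manip gives the robot as it stands.
- The arm moves only by the tool servo_tool, never from a script. Its argument "rows" is a list that holds one entry, the list of rows, each a list of 7 numbers: the turn, a rotation vector about the tool's x, y, z in degrees, then the shift along the tool's x, y, z in m, then the gripper command: -1 is shut, 1 is fully open, values between are in proportion. In form: [[[wx, wy, wz, tx, ty, tz, jaw], ...]]. A call has 1 to 8 rows; each row shifts and turns the commanded pose from where the row before left it, along the tool's axes as they then stand; what a row does not reach is not made up. A row lasts 1/12 s, in which the tool goes at most 41.7 mm and 7.16 degrees, less where a joint would pass 70% of its speed; a pose out of reach is approached as far as the arm can. A call is refused whole if a number of a shift passes 0.0417 or a number of a turn 7.16, either way. A call with a gripper value outside its range is refused whole. The fingers move at their own pace and stop on an object; "squeeze" is the grip in N (left out, the last holds). Time passes only in rows, so rows that do not move let the fingers close. It gives the time, the measured TCP pose, the force, the opening and the grip force at its end, in the units of the state.
- manip.sense(): the state, without advancing time (a new reading comes with each control period).
- manip.snapshot(name): name is "scene" or "top" or "wrist"; returns the picture (480x640x3 uint8, blue, green, red); there is no depth.
- manip.camera_info(name): a dict with "K" (3x3 intrinsics, pixels), "k1" (the pictures are not rectified: a ray, as slopes to the right and down, at radius r is drawn at 1 + k1 r^2 times it, then the intrinsics apply), "camera_from_world" (4x4, takes a point from world to camera coordinates). Camera axes: x right, y down, z forward; pixel columns grow to the right and rows downward; lengths in m; the calibration is good to about 2 mm. A picture is of the moment at which its call begins: read the wrist's pose just before it. camera_info takes no time and is no camera call; for the wrist camera it gives the pose at the moment of the call.
- manip.sign_off(): hands the job in; it is judged then, once.
The state is a dict: "t": time; "q": joint angles; "qd": joint speeds; "tau": joint torques, N m; "tcp_pos": TCP position; "tool_rot": TCP orientation; "force": force on the tool from outside, world axes, zero at the start; "ft_torque": the same for the moment, N m; "finger_gap": opening from 0.0 (shut) to 1.0 (fully open); "gripper_force": force on a finger pad.
Only numpy, scipy, OpenCV 4.12 (cv2) and the standard library are available. Lean on these libraries where they do the work, as an engineer would, in place of code of your own. Each camera call takes 0.05 s, during which the arm holds its last target. There are 200 camera calls.

### The job

Set the sliding stop of the packing jig to the carton that stands in it: squeeze the stop's two upright grips together to draw its catch out of the wide slot, keep them squeezed while you slide the stop until you feel it press the carton home against the fence, then ease the stop back to the first notch, some millimetres behind, and let go so that the catch springs fully in. Press the carton only gently and leave it against the fence, do not force the catch against the teeth, and leave the other carton, the tape roll and the mug where they are.

Things in the scene. Friction and masses are not known exactly. Their poses are not given: they have to be found in the camera images.
- jig: Packing jig screwed to the bench: an aluminium rail 66 mm wide (jig x -28 to 38 mm), 440 mm long, 30 mm high, running along jig y. Origin: on the bench under the rail's middle; z up. The stop slides along it; the carton stands on the bench beside the rail, on its -x side. Fixed; place and yaw vary.
- fence: Upright steel plate, 12 mm thick, 60 mm high, across the -y end of the rail, reaching to jig x = -165 mm. Origin: on the bench in the nominal plane of its face that looks to +y (towards carton and stop), in line with the jig's origin; axes as the jig's. Clamped in slotted holes: the true face lies up to 3 mm to either side of the nominal plane, unmeasured.
- comb: Fixed toothed steel strip on the rail's +x edge, top 42 mm high, notches open to -x; origin and axes as the jig's. Five square notches 10 mm wide, pitch 20 mm (catch tooth 8 mm: 2 mm play), and at the +y end a wide slot where the tooth starts. Clamped in slotted holes: the notches lie up to 3 mm either way of nominal along y, unmeasured. Never load it above 30 N.
- stop (a joint): How far (m) the stop has slid from the +y end to the fence; nominal clear length from its plate to the fence is 0.235 m minus this. Starts 0 to 0.036 (tooth in wide slot). Carton home at 0.085 +-0.003 (150 mm carton) or 0.125 +-0.003 (110 mm); its notch at 0.078 or 0.118 +-0.003, so 1 to 13 mm behind carton-home. Sliding friction about 2.5 N, plus pushed carton's 1 to 5 N.
- catch (a joint): How far (m) the sprung grip is squeezed towards the fixed grip (along jig -x), drawing the catch tooth out of the strip. 0: at rest, tooth 8 mm deep in a notch; 0.008: tooth just clears the teeth (also read if let go on top of a tooth); 0.012: end of travel. Spring 6 N at 0, 12 N at 0.012.
- grip (a point): On the stop, 85 mm high, midway between the outer faces of its two black upright grips at rest: plates across jig x, 26 mm wide along y, 8 mm thick, tops 106 mm high. Outer faces 26 mm to -x (fixed grip) and 26 mm to +x (sprung grip; 14 mm fully squeezed): 52 mm over both, 40 mm squeezed, their middle then 6 mm to -x of this point. Below 58 mm height are stop and strip.
- stop_face (a point): Centre of the stop plate's flat face (looks to jig -y, towards the fence), 30 mm above the bench. The steel plate is 112 mm wide along x, 8 mm thick, its top at 58 mm; it lies 25 mm to -y of the grips' middle.
- carton_long: Thin-walled brown carton 100 x 150 x 50 mm (x, y, z), about 0.3 kg, loose. Origin: centre of its underside. It or the short one stands between fence and stop (8 to 45 mm off the fence, y roughly along the jig's); the other stands beyond the fence and is left alone. More than 20 N between carton and fence crushes it.
- carton_short: The same but 110 mm long (100 x 110 x 50 mm).
- tape_roll: Roll of clear tape lying flat, 96 mm across, 48 mm high. Origin: centre of its underside. Leave alone.
- mug: White mug, 80 mm across, 90 mm high. Origin: centre of its underside. Leave alone.
There are look-alikes about, which are no part of the job. What is shaped like the carton_short but black or red is not meant.

How it is judged:
By the outcome, as a careful person would: the job done as asked, in the order asked, and still so for the second after the job is handed in, with the robot touching nothing.
It also fails if it takes over 64 s, if anything falls off the work surface, if the arm or the gripper's body presses on something with over 40 N, if the wrist force passes 120 N, or if a joint passes its speed limit or range.

## Working session

There is one attempt and no reset: what is moved stays moved. The work goes in short steps, Python scripts to look and compute and a tool call to move; the robot and the scene stay as the last step left them, time stands still between calls to the robot, and variables do not carry over. Pictures are saved under pics/ and viewed, at most 10 in all, crops included, and the job is handed in when it is done.

Besides the shell and the picture viewer there is one more tool, called after "Emit:" by a JSON object that holds its "api" and its "payload", one argument or row to a line. servo_tool: Moves the arm, as the interface text tells. Its arguments: {"type":"object","properties":{"rows":{"type":"array","items":{"type":"array","items":{"type":"array","items":{"type":"number"}}}},"squeeze":{"type":"number"}},"required":["rows"]}

```bash
mkdir -p pics; ls; python3 - <<'E'
from station import manip
import cv2
for n in("top","scene"):
    cv2.imwrite(f"pics/{n}0.png",manip.snapshot(n)); c=manip.camera_info(n); print(n,c)
s=manip.sense();print(s)
E
```

```text
pics
top {'K': array([[471.05615521,   0.        , 335.57449918],
       [  0.        , 471.05615521, 236.38491136],
       [  0.        ,   0.        ,   1.        ]]), 'k1': -0.04831903970304828, 'camera_from_world': array([[ 0.00939152, -0.99985159, -0.0144428 ,  0.00384949],
       [-0.99806641, -0.00848531, -0.06157475,  0.51255007],
       [ 0.06144306,  0.01499316, -0.99799797,  0.94713698],
       [ 0.        ,  0.        ,  0.        ,  1.        ]])}
scene {'K': array([[514.19029408,   0.        , 313.82455765],
       [  0.        , 514.19029408, 237.60806086],
       [  0.        ,   0.        ,   1.        ]]), 'k1': -0.043446162403995514, 'camera_from_world': array([[-0.16557203,  0.98603087, -0.01813892,  0.06081754],
       [ 0.60539831,  0.08710332, -0.79114215, -0.22776567],
       [-0.77851062, -0.14197228, -0.6113633 ,  1.52628157],
       [ 0.        ,  0.        ,  0.        ,  1.        ]])}
{'t': 0.1, 'q': array([-1.38348257e+00,  5.28381145e-01,  1.43378068e+00,  4.68538730e-06,
        1.18137903e+00, -1.78513270e-01]), 'qd': array([ 1.46302739e-03, -5.66133867e-04, -1.72292949e-03, -6.37407390e-05,
        1.60760213e-04, -5.62666868e-04]), 'tau': array([-5.96873633e-04, -4.43307137e+01, -1.78585947e+01, -1.95431971e-04,
        3.87362714e-03, -6.95818187e-06]), 'tcp_pos': array([ 0.22348275, -0.58303189,  0.24942447]), 'tool_rot': array([ 9.83317608e-01,  1.81894290e-01, -2.11985541e-06, -9.74100017e-04]), 'force': array([-0.79124757, -0.07591329,  0.61662708]), 'ft_torque': array([-0.00710021, -0.00627886, -0.01238967]), 'gripper_force': 0.0, 'finger_gap': 1.0009270128139918}
```

View pics/top0.png

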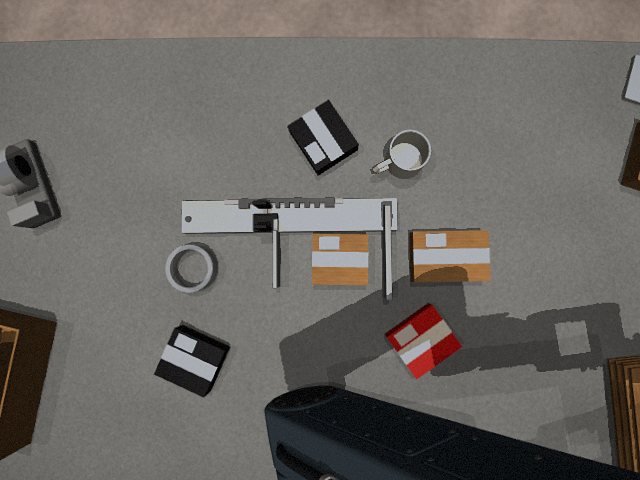

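View pics/scene0.png

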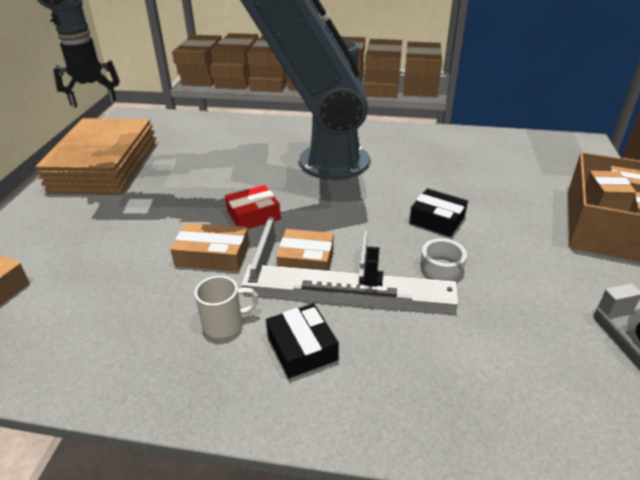

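Top view: the rail runs from (182,217) to (397,215), with the fence at (388,250), the stop plate at (276,250) and the grips at (263,205)/(265,222). The brown cartons are at (340,260), about 55 px long and standing between fence and stop, so the short one, and at (451,256), 77 px long, beyond the fence and to be left alone. The black (323,137), (192,360) and red (424,340) boxes are look-alikes. I'll confirm with an enlarged crop.

```bash
cat > h.py <<'E'
import numpy as np, cv2
from station import manip
def px2w(name,uv,z,c=None):
    c=c or manip.camera_info(name);K=c["K"];T=c["camera_from_world"]
    # r here is undistorted slope radius, cv2 radial model k1
    p=cv2.undistortPoints(np.array(uv,float).reshape(-1,1,2),K,np.array([c["k1"],0,0,0.]))[:,0]
    R=T[:3,:3];o=-R.T@T[:3,3]
    d=np.c_[p,np.ones(len(p))]@R
    return o+d*((np.broadcast_to(z,len(p))-o[2])/d[:,2])[:,None]
def w2px(name,P,c=None):
    c=c or manip.camera_info(name);T=c["camera_from_world"]
    return cv2.projectPoints(np.array(P,float).reshape(-1,1,3),cv2.Rodrigues(T[:3,:3])[0],T[:3,3],c["K"],np.array([c["k1"],0,0,0.]))[0][:,0]
E
python3 - <<'E'
import cv2
im=cv2.imread("pics/top0.png")[185:305,170:410]
cv2.imwrite("pics/crop1.png",cv2.resize(im,(800,400),interpolation=cv2.INTER_CUBIC))
from h import *
print(px2w("top",[(182,201),(182,233),(397,199),(397,230)],0.03).round(4))
print(px2w("top",[(263,205),(265,222)],0.106).round(4))
E
```

```text
[[ 0.5814  0.3229  0.03  ]
 [ 0.5159  0.3209  0.03  ]
 [ 0.5884 -0.1153  0.03  ]
 [ 0.5256 -0.1154  0.03  ]]
[[0.5645 0.1431 0.106 ]
 [0.5327 0.1388 0.106 ]]
```

View pics/crop1.png

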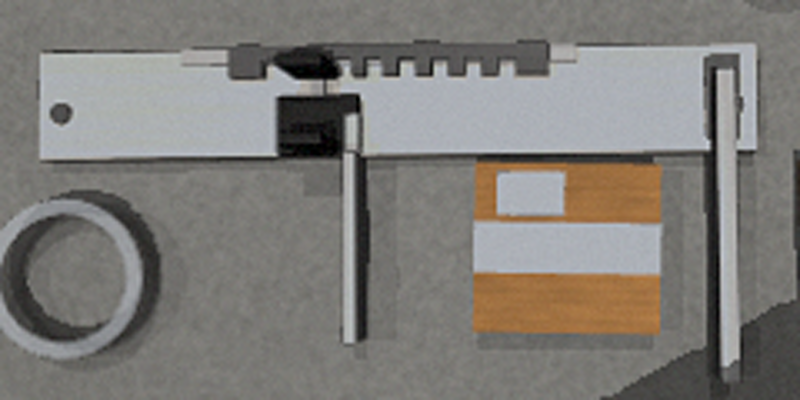

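The crop confirms the short carton (top about 107 mm long) between fence and stop; the tooth is in the wide slot. Next I compute the grip and stop positions and the first move.

```bash
python3 - <<'E'
from h import *
import math
f=lambda l:[(170+a*.3,185+b*.3) for a,b in l]
print("plate edge",px2w("top",f([(357,342),(357,160)]),.058).round(4))
print("carton",px2w("top",f([(474,332),(661,332),(474,163),(661,163)]),.05).round(4))
print("fence top",px2w("top",f([(717,70),(722,375)]),.06).round(4))
yaw=.019;R=np.array([[math.cos(yaw),-math.sin(yaw)],[math.sin(yaw),math.cos(yaw)]])
o=np.array([.5478,.1033])
pe=px2w("top",f([(357,342),(357,160)]),.058)[:,:2]
pj=(pe-o)@R;print("plate jig",pj.round(4))
gy=pj[:,1].mean()+.025
g=o+R@[0,gy];print("grip",g)
for x0,x1 in((-.026,-.018),(.018,.026)):
    P=[[*(o+R@[x,gy+y]),.106] for x in(x0,x1) for y in(-.013,.013)]
    print(((w2px("top",P)-[170,185])/.3).round(0).tolist())
s=manip.sense();print((g-s["tcp_pos"][:2]).round(4))
E
```

```text
plate edge [[0.409  0.1208 0.058 ]
 [0.5156 0.1225 0.058 ]]
carton [[ 0.4152  0.0529  0.05  ]
 [ 0.4163 -0.0571  0.05  ]
 [ 0.5149  0.0541  0.05  ]
 [ 0.5158 -0.0565  0.05  ]]
fence top [[ 0.5702 -0.0886  0.06  ]
 [ 0.3922 -0.0921  0.06  ]]
plate jig [[-0.1384  0.0201]
 [-0.0319  0.0198]]
grip [0.54694599 0.14824233]
[[323.0, 144.0], [277.0, 144.0], [323.0, 130.0], [277.0, 130.0]]
[[323.0, 66.0], [277.0, 66.0], [323.0, 51.0], [277.0, 52.0]]
[0.3235 0.7313]
```

Emit:
{"api": "servo_tool", "payload": {
  "rows": [
    [[0, 0, -7, 0, 0, 0, 1], [0, 0, -7, 0, 0, 0, 1], [0, 0, -7, 0, 0, 0, 1], [0, 0, -7, 0, 0, 0, 1], [0, 0, -7, 0, 0, 0, 1], [0, 0, -7, 0, 0, 0, 1], [0, 0, -7, 0, 0, 0, 1], [0, 0, -7, 0, 0, 0, 1]]
  ]
}}

```text
t: 0.77
tcp_pos: [0.2235, -0.5832, 0.2497]
tool_rot: [0.781, 0.625, 0.0, -0.001]
force: [0.9, -0.4, 0.0]
finger_gap: 1.001
gripper_force: 0.0
```

Emit:
{"api": "servo_tool", "payload": {
  "rows": [
    [[0, 0, -7, 0, 0, 0, 1], [0, 0, -7, 0, 0, 0, 1], [0, 0, 0, 0, 0, 0, 1]]
  ]
}}

```text
t: 1.02
tcp_pos: [0.2235, -0.5833, 0.2497]
tool_rot: [0.7, 0.714, 0.0, -0.001]
force: [-0.3, 0.3, 0.1]
finger_gap: 0.994
gripper_force: 0.0
```

Emit:
{"api": "servo_tool", "payload": {
  "rows": [
    [[0, 0, 0, 0.036, 0.017, 0, 1], [0, 0, 0, 0.036, 0.017, 0, 1], [0, 0, 0, 0.036, 0.017, 0, 1], [0, 0, 0, 0.036, 0.017, 0, 1], [0, 0, 0, 0.036, 0.017, 0, 1], [0, 0, 0, 0.036, 0.017, 0, 1], [0, 0, 0, 0.036, 0.017, 0, 1], [0, 0, 0, 0.036, 0.017, 0, 1]]
  ]
}}

```text
t: 1.68
tcp_pos: [0.355, -0.2915, 0.2503]
tool_rot: [0.703, 0.712, 0.0, -0.0]
force: [1.4, 0.8, 0.3]
finger_gap: 0.996
gripper_force: 0.0
```

Emit:
{"api": "servo_tool", "payload": {
  "rows": [
    [[0, 0, 0, 0.036, 0.017, 0, 1], [0, 0, 0, 0.036, 0.017, 0, 1], [0, 0, 0, 0.036, 0.017, 0, 1], [0, 0, 0, 0.036, 0.017, 0, 1], [0, 0, 0, 0.036, 0.017, 0, 1], [0, 0, 0, 0.036, 0.017, 0, 1], [0, 0, 0, 0.036, 0.017, 0, 1], [0, 0, 0, 0.036, 0.017, 0, 1]]
  ]
}}

```text
t: 2.35
tcp_pos: [0.4862, -0.0011, 0.2503]
tool_rot: [0.702, 0.712, -0.0, -0.0]
force: [-0.5, -0.5, 0.2]
finger_gap: 0.998
gripper_force: 0.0
```

Emit:
{"api": "servo_tool", "payload": {
  "rows": [
    [[0, 0, 0, 0.036, 0.017, 0, 1], [0, 0, 0, 0.036, 0.017, 0, 1], [0, 0, 0, 0.036, 0.017, 0, 1], [0, 0, 0, 0.036, 0.017, 0, 1], [0, 0, 0, 0, 0, 0, 1], [0, 0, 0, 0, 0, 0, 1]]
  ]
}}

```text
t: 2.85
tcp_pos: [0.5516, 0.1439, 0.2498]
tool_rot: [0.701, 0.713, -0.0, -0.0]
force: [-0.8, -0.7, 0.4]
finger_gap: 1.002
gripper_force: 0.0
```

```bash
python3 - <<'E'
from h import *
s=manip.sense();print(s["tcp_pos"].round(4),s["tool_rot"].round(4),s["q"].round(3),s["force"].round(2))
c=manip.camera_info("wrist");im=manip.snapshot("wrist");cv2.imwrite("pics/w1.png",im)
import pickle;pickle.dump(c,open("w1.pkl","wb"))
g=[.547,.1482]
for x in(-.026,-.018,.018,.026):
  print(w2px("wrist",[[g[0]+x,g[1]+y,.106] for y in(-.013,.013)],c).round(0).tolist())
E
```

```text
[0.5516 0.1439 0.2498] [ 7.007e-01  7.135e-01 -2.000e-04 -1.000e-04] [ 0.059  0.454  1.573 -0.     1.115  0.041] [-0.8  -0.67  0.39]
[[284.0, 238.0], [284.0, 205.0]]
[[294.0, 238.0], [294.0, 205.0]]
[[340.0, 239.0], [341.0, 206.0]]
[[351.0, 239.0], [352.0, 206.0]]
```

View pics/w1.png

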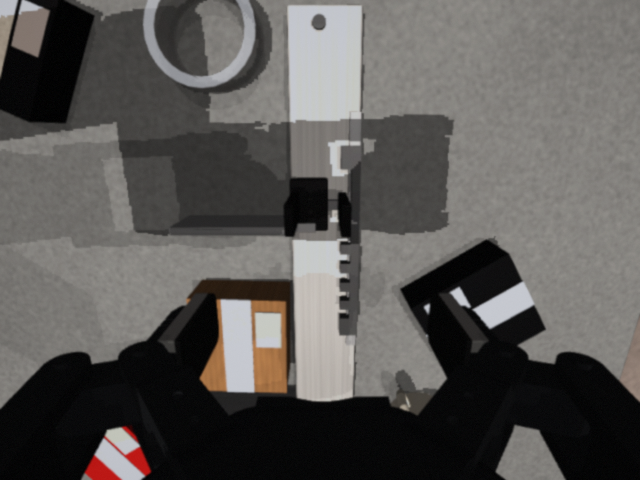

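Wrist view: the fixed grip is near (290,213), the sprung grip near (345,213), and the carton at (245,335). I'll enlarge the grips once.

```bash
python3 - <<'E'
from h import *
import pickle
im=cv2.imread("pics/w1.png")[170:250,268:368]
im=cv2.convertScaleAbs(im,alpha=3)
cv2.imwrite("pics/w1c.png",cv2.resize(im,None,fx=7,fy=7,interpolation=cv2.INTER_CUBIC))
c=pickle.load(open("w1.pkl","rb"));T=c["camera_from_world"];print(-T[:3,:3].T@T[:3,3],T[2,:3])
E
```

```text
[0.55001445 0.21230639 0.37341383] [ 0.00435462 -0.27223415 -0.96222118]
```

View pics/w1c.png

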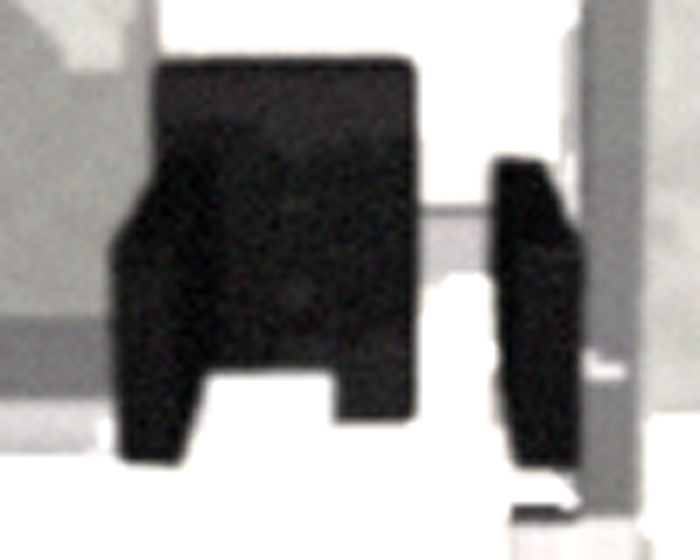

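Emit:
{"api": "servo_tool", "payload": {
  "rows": [
    [[0, 0, 0, 0.006, -0.0105, 0.01, 1], [0, 0, 0, 0, 0, 0.03, 1], [0, 0, 0, 0, 0, 0.03, 1], [0, 0, 0, 0, 0, 0.03, 1], [0, 0, 0, 0, 0, 0.025, 1], [0, 0, 0, 0, 0, 0.02, 1], [0, 0, 0, 0, 0, 0.018, 1], [0, 0, 0, 0, 0, 0, 1]]
  ],
  "squeeze": 25
}}

```text
t: 3.57
tcp_pos: [0.5378, 0.1457, 0.0841]
tool_rot: [0.703, 0.712, -0.003, -0.003]
force: [-0.3, -1.3, 0.4]
finger_gap: 0.999
gripper_force: 0.0
```

Emit:
{"api": "servo_tool", "payload": {
  "rows": [
    [[0, 0, 0, 0, 0, 0, 0.5], [0, 0, 0, 0, 0, 0, 0.5], [0, 0, 0, 0, 0, 0, 0.5], [0, 0, 0, 0, 0, 0, 0.5]]
  ]
}}

```text
t: 3.9
tcp_pos: [0.5417, 0.1476, 0.0888]
tool_rot: [0.701, 0.713, 0.001, 0.001]
force: [-0.3, 0.4, -0.7]
finger_gap: 0.751
gripper_force: 0.0
```

Emit:
{"api": "servo_tool", "payload": {
  "rows": [
    [[0, 0, 0, 0, 0, 0, 0.3], [0, 0, 0, 0, 0, 0, 0.2], [0, 0, 0, 0, 0, 0, 0.1], [0, 0, 0, 0, 0, 0, 0.0], [0, 0, 0, 0, 0, 0, -0.1], [0, 0, 0, 0, 0, 0, -0.2], [0, 0, 0, 0, 0, 0, -0.2], [0, 0, 0, 0, 0, 0, -0.2]]
  ]
}}

```text
t: 4.57
tcp_pos: [0.541, 0.1478, 0.0904]
tool_rot: [0.701, 0.713, 0.0, 0.001]
force: [-4.7, -1.5, 16.6]
finger_gap: 0.459
gripper_force: 23.4
```

Emit:
{"api": "servo_tool", "payload": {
  "rows": [
    [[0, 0, 0, 0, -0.0005, -0.0015, -0.2], [0, 0, 0, 0, -0.0005, -0.0015, -0.2], [0, 0, 0, 0, 0, 0, -0.2], [0, 0, 0, 0, 0, 0, -0.2]]
  ]
}}

```text
t: 4.9
tcp_pos: [0.5408, 0.1478, 0.0906]
tool_rot: [0.701, 0.713, 0.001, 0.001]
force: [1.2, -0.0, -0.3]
finger_gap: 0.456
gripper_force: 30.2
```

Emit:
{"api": "servo_tool", "payload": {
  "rows": [
    [[0, 0, 0, -0.002, 0, 0, -0.2], [0, 0, 0, -0.005, 0, 0, -0.2], [0, 0, 0, -0.007, 0, 0, -0.2], [0, 0, 0, -0.007, 0, 0, -0.2], [0, 0, 0, -0.007, 0, 0, -0.2], [0, 0, 0, -0.007, 0, 0, -0.2], [0, 0, 0, -0.007, 0, 0, -0.2], [0, 0, 0, -0.006, 0, 0, -0.2]]
  ]
}}

```text
t: 5.57
tcp_pos: [0.5418, 0.0987, 0.0906]
tool_rot: [0.701, 0.713, 0.001, 0.001]
force: [5.4, 2.6, -0.8]
finger_gap: 0.453
gripper_force: 29.3
```

Emit:
{"api": "servo_tool", "payload": {
  "rows": [
    [[0, 0, 0, -0.004, 0, 0, -0.2], [0, 0, 0, -0.004, 0, 0, -0.2], [0, 0, 0, -0.003, 0, 0, -0.2], [0, 0, 0, -0.003, 0, 0, -0.2], [0, 0, 0, -0.002, 0, 0, -0.2], [0, 0, 0, -0.002, 0, 0, -0.2], [0, 0, 0, -0.002, 0, 0, -0.2], [0, 0, 0, -0.002, 0, 0, -0.2]]
  ]
}}

```text
t: 6.23
tcp_pos: [0.5422, 0.0775, 0.0906]
tool_rot: [0.701, 0.713, 0.001, 0.001]
force: [4.5, 5.0, -1.1]
finger_gap: 0.459
gripper_force: 28.9
```

Emit:
{"api": "servo_tool", "payload": {
  "rows": [
    [[0, 0, 0, -0.002, 0.0004, 0, -0.2], [0, 0, 0, -0.002, 0.0004, 0, -0.2], [0, 0, 0, -0.002, 0, 0, -0.2], [0, 0, 0, -0.002, 0, 0, -0.2], [0, 0, 0, -0.002, 0, 0, -0.2], [0, 0, 0, -0.002, 0, 0, -0.2], [0, 0, 0, -0.002, 0, 0, -0.2], [0, 0, 0, -0.001, 0, 0, -0.2]]
  ]
}}

```text
t: 6.9
tcp_pos: [0.5425, 0.0626, 0.0906]
tool_rot: [0.701, 0.713, 0.001, 0.0]
force: [3.0, 4.0, 1.5]
finger_gap: 0.456
gripper_force: 30.5
```

Emit:
{"api": "servo_tool", "payload": {
  "rows": [
    [[0, 0, 0, -0.002, 0, 0, -0.2], [0, 0, 0, -0.002, 0, 0, -0.2], [0, 0, 0, -0.001, 0, 0, -0.2], [0, 0, 0, -0.001, 0, 0, -0.2], [0, 0, 0, -0.001, 0, 0, -0.2], [0, 0, 0, 0, 0, 0, -0.2]]
  ]
}}

```text
t: 7.4
tcp_pos: [0.5426, 0.0555, 0.0906]
tool_rot: [0.701, 0.713, 0.001, 0.0]
force: [3.7, 4.2, -0.3]
finger_gap: 0.457
gripper_force: 30.5
```

Emit:
{"api": "servo_tool", "payload": {
  "rows": [
    [[0, 0, 0, -0.001, 0, 0, -0.2], [0, 0, 0, -0.001, 0, 0, -0.2], [0, 0, 0, -0.001, 0, 0, -0.2], [0, 0, 0, -0.001, 0, 0, -0.2], [0, 0, 0, -0.001, 0, 0, -0.2]]
  ]
}}

```text
t: 7.82
tcp_pos: [0.5427, 0.0508, 0.0906]
tool_rot: [0.701, 0.713, 0.001, 0.0]
force: [3.7, 5.0, 0.1]
finger_gap: 0.458
gripper_force: 30.3
```

Emit:
{"api": "servo_tool", "payload": {
  "rows": [
    [[0, 0, 0, -0.0007, 0, 0, -0.2], [0, 0, 0, -0.0007, 0, 0, -0.2]]
  ]
}}

```text
t: 7.98
tcp_pos: [0.5427, 0.0493, 0.0906]
tool_rot: [0.701, 0.713, 0.001, 0.0]
force: [3.9, 4.4, -1.1]
finger_gap: 0.454
gripper_force: 30.3
```

Emit:
{"api": "servo_tool", "payload": {
  "rows": [
    [[0, 0, 0, -0.0007, 0, 0, -0.2], [0, 0, 0, -0.0007, 0, 0, -0.2]]
  ]
}}

```text
t: 8.15
tcp_pos: [0.5428, 0.048, 0.0906]
tool_rot: [0.701, 0.713, 0.001, 0.0]
force: [3.0, 4.0, 0.1]
finger_gap: 0.454
gripper_force: 30.3
```

Emit:
{"api": "servo_tool", "payload": {
  "rows": [
    [[0, 0, 0, -0.0007, 0, 0, -0.2], [0, 0, 0, -0.0006, 0, 0, -0.2]]
  ]
}}

```text
t: 8.32
tcp_pos: [0.5428, 0.0467, 0.0906]
tool_rot: [0.701, 0.713, 0.001, 0.0]
force: [3.1, 5.0, 0.6]
finger_gap: 0.452
gripper_force: 30.3
```

Emit:
{"api": "servo_tool", "payload": {
  "rows": [
    [[0, 0, 0, -0.0006, 0, 0, -0.2], [0, 0, 0, -0.0004, 0, 0, -0.2]]
  ]
}}

```text
t: 8.48
tcp_pos: [0.5428, 0.0457, 0.0906]
tool_rot: [0.701, 0.713, 0.001, 0.0]
force: [3.7, 5.9, -0.4]
finger_gap: 0.455
gripper_force: 30.3
```

Emit:
{"api": "servo_tool", "payload": {
  "rows": [
    [[0, 0, 0, -0.0006, 0, 0, -0.2], [0, 0, 0, 0, 0, 0, -0.2]]
  ]
}}

```text
t: 8.65
tcp_pos: [0.5428, 0.0456, 0.0906]
tool_rot: [0.702, 0.713, 0.001, -0.0]
force: [4.0, 6.4, -0.3]
finger_gap: 0.457
gripper_force: 30.3
```

Emit:
{"api": "servo_tool", "payload": {
  "rows": [
    [[0, 0, 0, -0.0006, 0, 0, -0.2], [0, 0, 0, 0, 0, 0, -0.2]]
  ]
}}

```text
t: 8.82
tcp_pos: [0.5428, 0.0456, 0.0906]
tool_rot: [0.702, 0.712, 0.001, -0.0]
force: [3.5, 9.2, 1.2]
finger_gap: 0.455
gripper_force: 30.2
```

Emit:
{"api": "servo_tool", "payload": {
  "rows": [
    [[0, 0, 0, -0.0005, 0, 0, -0.2], [0, 0, 0, 0, 0, 0, -0.2]]
  ]
}}

```text
t: 8.98
tcp_pos: [0.5428, 0.0456, 0.0906]
tool_rot: [0.702, 0.712, 0.002, -0.001]
force: [4.7, 10.8, -0.6]
finger_gap: 0.455
gripper_force: 30.2
```

```bash
python3 - <<'E'
from h import *
import pickle
s=manip.sense();print(s["tcp_pos"].round(4),s["force"].round(1))
c=manip.camera_info("wrist");im=manip.snapshot("wrist");cv2.imwrite("pics/w2.png",im)
pickle.dump(c,open("w2.pkl","wb"))
# notch profile in the first top picture: row along strip teeth, z=.042, jig x ~ +.024
t=cv2.cvtColor(cv2.imread("pics/top0.png"),cv2.COLOR_BGR2GRAY)
for x in(.5645,.5665,.5685):
    ys=np.arange(.12,-.03,-.001)
    P=np.c_[x-.019*(ys-.1),ys,np.full(len(ys),.042)]
    p=w2px("top",P).astype(np.float32)
    v=cv2.remap(t,p[:,0].copy(),p[:,1].copy(),cv2.INTER_LINEAR).ravel().astype(float)
    m=150;cr=[(round(float(ys[i]-.001*(m-v[i])/(v[i+1]-v[i])),4),'+' if v[i+1]>v[i] else '-') for i in range(len(v)-1) if (v[i]-m)*(v[i+1]-m)<0]
    print(x,v.min(),v.max(),cr)
im=im[100:300,220:420];cv2.imwrite("pics/w2c.png",cv2.resize(cv2.convertScaleAbs(im,alpha=1.8),(600,600),interpolation=cv2.INTER_CUBIC))
E
```

```text
[0.5428 0.0456 0.0906] [ 4.7 10.8 -0.6]
0.5645 172.0 182.0 []
0.5665 152.0 180.0 []
0.5685 61.0 180.0 [(0.1193, '+'), (0.1123, '-'), (0.1002, '+'), (0.0925, '-'), (0.0802, '+'), (0.0728, '-'), (0.0603, '+'), (0.0529, '-'), (0.0403, '+'), (0.0323, '-'), (0.0106, '+')]
```

View pics/w2c.png

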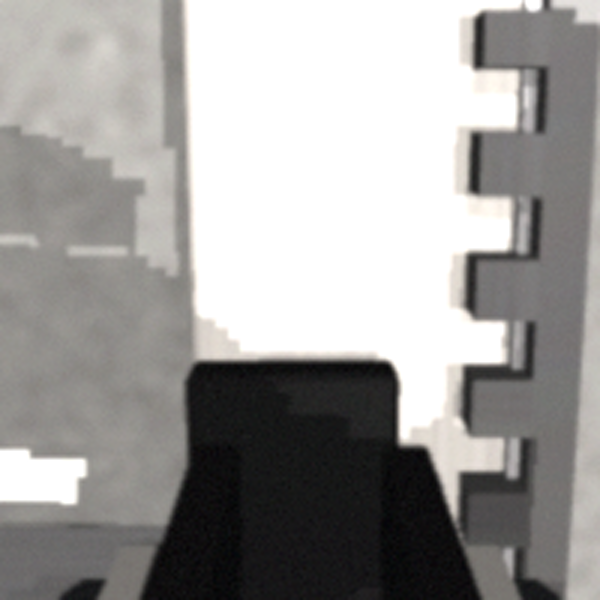

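The wrist crop shows four notches at crop rows 68–130, 195–253, 320–370 and 437–472 along column ~500; the carton's notch is hidden by the sprung grip. I'll convert these to world coordinates and compare with the top view.

```bash
python3 - <<'E'
from h import *
import pickle
c=pickle.load(open("w2.pkl","rb"))
r=[10,68,130,195,253,320,370,437,472,545]
print(px2w("wrist",[(220+500/3,100+a/3) for a in r],.042,c)[:,:2].round(4).tolist())
c1=pickle.load(open("w1.pkl","rb"))
# fixed grip top: (115..,240..460), sprung top (580,240..465) of the 7x crop
print(px2w("wrist",[(268+x/7,170+y/7) for x,y in((115,243),(122,460),(580,243),(580,465))],.106,c1).round(4).tolist())
E
```

```text
[[0.5704, 0.1293], [0.5709, 0.1208], [0.5715, 0.1114], [0.5721, 0.1013], [0.5726, 0.0921], [0.5733, 0.0812], [0.5738, 0.0728], [0.5746, 0.0611], [0.575, 0.0549], [0.5759, 0.0415]]
[[0.5216, 0.1613, 0.106], [0.5221, 0.1368, 0.106], [0.5721, 0.1622, 0.106], [0.5731, 0.1372, 0.106]]
```

Emit:
{"api": "servo_tool", "payload": {
  "rows": [
    [[0, 0, 0, 0.001, 0, 0, -0.2], [0, 0, 0, 0.0015, 0, 0, -0.2], [0, 0, 0, 0.0015, 0, 0, -0.2], [0, 0, 0, 0.0015, 0, 0, -0.2], [0, 0, 0, 0.0015, 0, 0, -0.2], [0, 0, 0, 0.0015, 0, 0, -0.2], [0, 0, 0, 0.001, 0, 0, -0.2], [0, 0, 0, 0, 0, 0, -0.2]]
  ]
}}

```text
t: 9.7
tcp_pos: [0.5427, 0.0535, 0.0905]
tool_rot: [0.701, 0.713, 0.0, 0.0]
force: [4.0, -2.7, 2.4]
finger_gap: 0.457
gripper_force: 30.7
```

Emit:
{"api": "servo_tool", "payload": {
  "rows": [
    [[0, 0, 0, 0.001, 0, 0, -0.2], [0, 0, 0, 0, 0, 0, -0.2]]
  ]
}}

```text
t: 9.87
tcp_pos: [0.5427, 0.0546, 0.0905]
tool_rot: [0.701, 0.713, 0.0, 0.0]
force: [4.0, -2.4, 3.3]
finger_gap: 0.456
gripper_force: 30.7
```

Emit:
{"api": "servo_tool", "payload": {
  "rows": [
    [[0, 0, 0, 0, 0, 0, -0.1], [0, 0, 0, 0, 0, 0, 0.0], [0, 0, 0, 0, 0, 0, 0.05], [0, 0, 0, 0, 0, 0, 0.1], [0, 0, 0, 0, 0, 0, 0.15], [0, 0, 0, 0, 0, 0, 0.2], [0, 0, 0, 0, 0, 0, 0.2]]
  ]
}}

```text
t: 10.45
tcp_pos: [0.5436, 0.0548, 0.0896]
tool_rot: [0.702, 0.712, 0.001, 0.0]
force: [8.8, -0.5, -5.0]
finger_gap: 0.603
gripper_force: 4.4
```

Emit:
{"api": "servo_tool", "payload": {
  "rows": [
    [[0, 0, 0, 0, 0, 0, 0.3], [0, 0, 0, 0, 0, 0, 0.35], [0, 0, 0, 0, 0, 0, 0.4], [0, 0, 0, 0, 0, 0, 0.45], [0, 0, 0, 0, 0, 0, 0.45]]
  ]
}}

```text
t: 10.87
tcp_pos: [0.5422, 0.055, 0.0892]
tool_rot: [0.702, 0.712, 0.0, -0.001]
force: [7.7, -0.1, -5.0]
finger_gap: 0.724
gripper_force: 3.4
```

Emit:
{"api": "servo_tool", "payload": {
  "rows": [
    [[0, 0, 0, 0, 0, 0, 0.6], [0, 0, 0, 0, 0, 0, 0.8], [0, 0, 0, 0, 0, 0, 1], [0, 0, 0, 0, 0, 0, 1], [0, 0, 0, 0, 0, 0, 1], [0, 0, 0, 0, 0, 0, 1]]
  ]
}}

```text
t: 11.37
tcp_pos: [0.5413, 0.0547, 0.0901]
tool_rot: [0.701, 0.713, -0.001, -0.001]
force: [0.0, 0.7, 0.8]
finger_gap: 0.996
gripper_force: 0.0
```

The spring followed the pad nearly all the way out, so the catch should be fully in. I'll retreat upwards and check.

Emit:
{"api": "servo_tool", "payload": {
  "rows": [
    [[0, 0, 0, 0, 0, -0.01, 1], [0, 0, 0, 0, 0, -0.03, 1], [0, 0, 0, 0, 0, -0.03, 1], [0, 0, 0, 0, 0, -0.03, 1], [0, 0, 0, 0, 0, -0.03, 1], [0, 0, 0, 0, 0, -0.03, 1], [0, 0, 0, 0, 0, 0, 1]]
  ]
}}

```text
t: 11.95
tcp_pos: [0.5456, 0.0543, 0.2573]
tool_rot: [0.701, 0.713, 0.004, 0.005]
force: [0.9, 0.4, 0.2]
finger_gap: 0.995
gripper_force: 0.0
```

```bash
python3 - <<'E'
from h import *
im=manip.snapshot("wrist");cv2.imwrite("pics/w3.png",im)
im=im[150:450,200:420]
cv2.imwrite("pics/w3c.png",cv2.resize(cv2.convertScaleAbs(im,alpha=1.8),(440,600),interpolation=cv2.INTER_CUBIC))
c=manip.camera_info("wrist")
# expected outer face of sprung grip top: at rest, and on tooth (8 mm squeezed); fixed grip outer
g=np.array([.5489,.0563])
print(((w2px("wrist",[[g[0]+x,g[1],.106] for x in(-.026,.018,.026)],c)-[200,150])*2).round(0).tolist())
E
```

```text
[[189.0, 146.0], [301.0, 148.0], [322.0, 148.0]]
```

View pics/w3c.png

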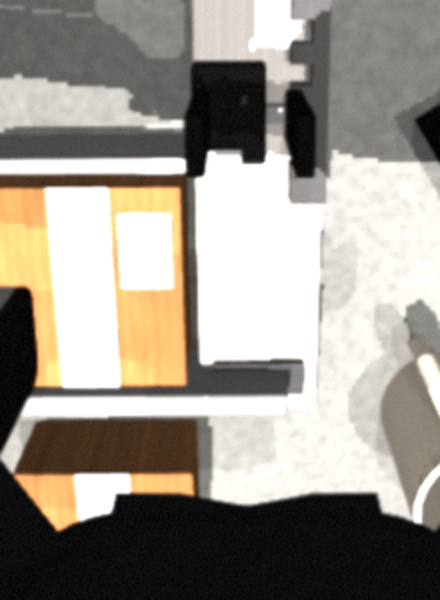

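The check crop shows the grips spanning columns 186–316. That is 130 px, where 133 means fully in and 112 means resting on a tooth, so the catch is home. The carton (edge at row 387) stands against the fence, with the stop a few millimetres behind it.

```bash
python3 -c "
from station import manip
print(manip.sign_off())"
```

```text
the job is handed in; nothing more can be done
None
```

The job is handed in: I pressed the short carton gently home against the fence (about 11 N at the wrist), eased the stop back about 9 mm, and let go with the catch fully in its notch and the robot clear of everything.

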